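# Shim the rocking balance level

## Task

The bench balance rocks because one of its feet is too short: push the aluminium wedge shim along the worktop by its heel until that short foot has climbed the ramp and stands on the shim's flat top, so that the balance sits level, and stop before the heel block reaches the housing. Then press down gently on the balance's top at the corner diagonally opposite to the shimmed foot, to check that it no longer rocks, and let go. Pick nothing up, do not shove the balance from its place, and leave the things around it where they are.

Things in the scene. Friction and masses are not known exactly. Their poses are not given: they have to be found in the camera images.
- balance: Loose bench balance, 1.6 kg. Housing 150 x 150 mm, underside 24 mm up, flat white top at 72 mm, round pan (radius 40) to 80 mm. Four domed feet (radius 12 mm) at x, y = +-55 mm; the one at (-x, +y) is 7 mm short, so it starts leaning 0.09 rad to that corner. Origin: centre of the footprint at the good feet's undersides; z up; display on the -x face; the shim goes in along -y.
- short_foot (a point): lowest point of the short foot of the balance (at -55, +55, +7 mm in the balance's frame), the front left one seen from the robot; it starts on the worktop; axes as the balance
- press_point (a point): point on the flat white top of the balance, straight above the foot diagonally opposite to the short one (at +55, -55, +72 mm in the balance's frame); press down here, within 20 mm, 3 N or more for about half a second. 20 mm of top remains out to either edge; the pan's rim is 38 mm away. Axes as the balance
- shim: Loose aluminium wedge shim, 0.18 kg, 100 mm long (x), 64 wide (y). Origin: centre of the underside; +x to the thin toe (x = +50 mm, 1 mm thick). Ramp from the toe up to x = +8 mm; flat top 7 mm high (the missing height) from +8 to -38; upright heel block, 34 mm high, from -38 to -50. Starts with its toe 10 to 35 mm short of the short foot, aimed at it within 20 mm.
- shim_heel (a point): middle of the flat back face of the heel block (20 mm above the worktop, x = -50 mm in the shim's frame), 64 mm wide: push here towards the shim's +x, 2 to 8 N, two spread fingertips steer it. Axes as the shim
- beaker: low glass beaker, 53 mm across, 65 mm high, a bystander; origin at the centre of its underside
- dish: flat clear membrane dish with lid, 55 mm across, 11 mm high, a bystander; origin at the centre of its underside
- wash_bottle: white squeeze wash bottle, 99 x 68 x 199 mm, a bystander; origin at its underside

How it is judged:
By the outcome, as a careful person would: the job done as asked, in the order asked, and still so for the second after the job is handed in, with the robot touching nothing.
It also fails if it takes over 45 s, if anything falls off the work surface, if the arm or the gripper's body presses on something with over 40 N, if the wrist force passes 120 N, or if a joint passes its speed limit or range.

## Robot

A 6-joint arm with a two-finger parallel gripper is mounted at the origin on a cart in front of the work surface, level with it; the furniture and walls round the work are solid. World frame = base frame: x ahead of the robot, y to its left, z up, the work surface at z = 0. Lengths are in m, angles in rad, forces in N, time in s.
With the tool pointing down it reaches from about 0.325 to 0.925 m from the base axis. Payload 3.1 kg.
Tool frame: the origin (TCP) lies midway between the tips of the shut fingers; the grasp point (between the pads) lies 19 mm behind it; z points along the fingers, y is the line along which they close (so a half turn about z gives the same grasp; the last joint's range is limited). The gripper opens to 85 mm and grips with 20 to 120 N. Pads are 22 mm wide; open, the fingers measure 114 mm over their backs; the gripper's body (76 mm by 85 mm) begins 54 mm behind the grasp point. The pads swing forward as they close: fully open they stand 13 mm farther back than shut.
Start: joints at [1.102, 0.217, 1.613, -0, 1.311, -0.112], TCP at [0.218, 0.586, 0.231] pointing down, gripper open.
Joint ranges: [-2.75, 2.75], [-0.78, 2.1], [0.31, 2.55], [-1.13, 4.27], [0.13, 2.63], [-2.58, 2.58]. Speed limits (rad/s): [2.79, 2.79, 3.14, 3.14, 3.14, 3.14].

## Interface

Orientations are given as a unit quaternion [x, y, z, w].
In Python, from cell import get_state, vision, workorder gives the robot as it stands.
- The arm moves only by the tool carry_out, never from a script. Its argument "commands" is a list of rows, each a list of 3 entries, a list of its own where there are three numbers: the shift along the tool's x, y, z in cm, then the turn, a rotation vector about the tool's x, y, z in rad, then the gripper command: -1 is fully open, 1 is shut, values between are in proportion. In form: [[[dx, dy, dz], [ax, ay, az], gripper], ...]. A call has exactly 5 rows; each row shifts and turns the commanded pose from where the row before left it, along the tool's axes as they then stand; what a row does not reach is not made up. A row lasts 1/10 s, in which the tool goes at most 50 mm and 8.59 degrees, less where a joint would pass 70% of its speed; a pose out of reach is approached as far as the arm can. A call is refused whole if a number of a shift passes 5 or a number of a turn 0.15, either way. A call with a gripper value outside its range is refused whole. The fingers move at their own pace and stop on an object; the grip force is fixed at half the most. Time passes only in rows, so rows that do not move let the fingers close, or fill a call up. It gives the time, the measured TCP pose, the force, the opening and the grip force at its end, in the units of the state.
- get_state(): the state, without advancing time (a new reading comes with each control period).
- vision.camera(name): name is "side" or "top" or "wrist"; returns a dict with "pixels" (384x512x3 uint8, red, green, blue), "camera_matrix" (3x3 intrinsics, pixels), "D" ([k1, k2, p1, p2, k3] as OpenCV has them; the pictures are not rectified), "world_from_camera" (4x4, takes a point from camera to world coordinates). Camera axes: x right, y down, z forward; pixel columns grow to the right and rows downward; lengths in m; the calibration is good to about 2 mm. A picture is of the moment at which its call begins. There is no depth.
- workorder.hand_in(): hands the job in; it is judged then, once.
The state is a dict: "time_s": time; "qpos": joint angles; "joint_velocities": joint speeds; "joint_efforts": joint torques, N m; "position": TCP position; "tcp_rot": TCP orientation; "contact_force": force on the tool from outside, world axes, zero at the start; "torque": the same for the moment, N m; "finger_gap": opening from 0.0 (shut) to 1.0 (fully open); "finger_force": force on a finger pad.
Only numpy, scipy, OpenCV 4.12 (cv2) and the standard library are available. Lean on these libraries where they do the work, as an engineer would, in place of code of your own. Each camera call takes 0.05 s, during which the arm holds its last target. There are 200 camera calls.

## Working session

There is one attempt and no reset: what is moved stays moved. The work goes in short steps, Python scripts to look and compute and a tool call to move; the robot and the scene stay as the last step left them, time stands still between calls to the robot, and variables do not carry over. Pictures are saved under pics/ and viewed, at most 10 in all, crops included, and the job is handed in when it is done.

Besides the shell and the picture viewer there is one more tool, called after ">>>" as a command line: name --argument value ..., lists and objects as JSON in quotes. carry_out: Moves the arm, as the interface text tells. Its arguments: {"type":"object","properties":{"commands":{"type":"array","items":{"type":"array"}}},"required":["commands"]}

```bash
mkdir -p pics; ls; python3 - <<'E'
from cell import get_state, vision
import cv2, numpy as np
s=get_state(); print(s)
for n in ("top","side"):
    c=vision.camera(n); cv2.imwrite(f"pics/{n}0.png",c["pixels"][:,:,::-1]); np.savez(f"{n}0.npz",**c)
    print(n,c["camera_matrix"],c["D"],c["world_from_camera"])
a=cv2.imread("pics/top0.png");b=cv2.imread("pics/side0.png")
E
```

```text
pics
{'time_s': 0.0, 'qpos': array([ 1.10180350e+00,  2.17744147e-01,  1.61494699e+00,  1.30044689e-05,
        1.31129115e+00, -1.12177337e-01]), 'joint_velocities': array([ 0.0005819 , -0.00168102, -0.00050944, -0.00108196,  0.00069287,
        0.00046464]), 'joint_efforts': array([ 6.85485179e-05, -3.96839082e+01, -3.03850508e+01, -2.65993749e-04,
        9.65118699e-03, -4.39813988e-06]), 'position': array([0.21789727, 0.58491235, 0.22996776]), 'tcp_rot': array([ 1.77464339e-01,  9.84126507e-01, -1.14292684e-03, -3.48349798e-04]), 'contact_force': array([-0.22781113,  0.17737909,  0.11695651]), 'torque': array([ 0.04984231,  0.02196127, -0.01526668]), 'finger_force': 0.0, 'finger_gap': 1.002580107745976}
top [[358.45329154   0.         247.78905158]
 [  0.         358.45329154 190.00132552]
 [  0.           0.           1.        ]] [-0.04293115  0.          0.          0.          0.        ] [[ 0.00646293 -0.98185017  0.18954808  0.2587471 ]
 [-0.99997747 -0.00600162  0.00300765  0.08011663]
 [-0.00181547 -0.18956325 -0.98186683  1.11354037]
 [ 0.          0.          0.          1.        ]]
side [[456.37373788   0.         259.8285663 ]
 [  0.         456.37373788 189.04839036]
 [  0.           0.           1.        ]] [-0.09137996  0.          0.          0.          0.        ] [[-0.99900546  0.03022032 -0.03278442  0.50738062]
 [ 0.04370273  0.51786566 -0.85434492  1.08676354]
 [-0.00884065 -0.85492801 -0.51867133  0.69477754]
 [ 0.          0.          0.          1.        ]]
```

View pics/top0.png

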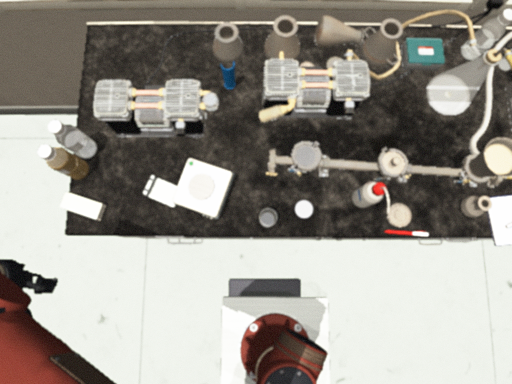

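View pics/side0.png

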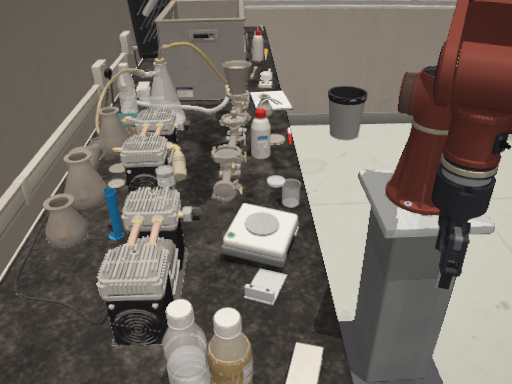

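The top view shows the balance at about (203,188) px and the shim to its left at (160,191). The side view shows them at (262,233) and (266,286). I'll enlarge both.

```bash
python3 - <<'E'
import cv2, numpy as np
a=cv2.imread("pics/top0.png")[145:235,130:250];b=cv2.imread("pics/side0.png")[190:315,210:320]
a=cv2.resize(a,(600,450),interpolation=cv2.INTER_CUBIC);b=cv2.resize(b,(528,600),interpolation=cv2.INTER_CUBIC)
cv2.imwrite("pics/tc.png",a);cv2.imwrite("pics/sc.png",b)
E
```

```text
(no output)
```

View pics/tc.png

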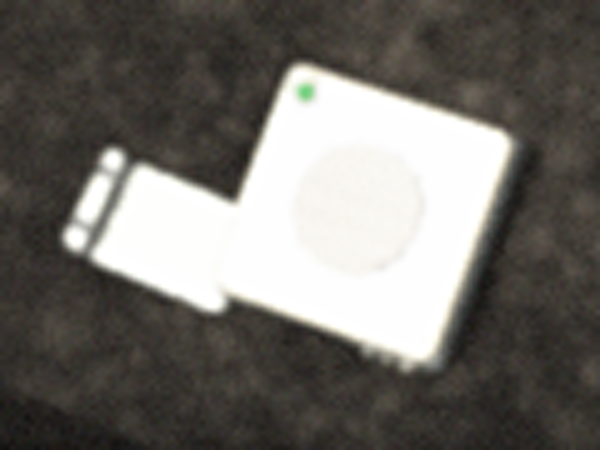

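View pics/sc.png

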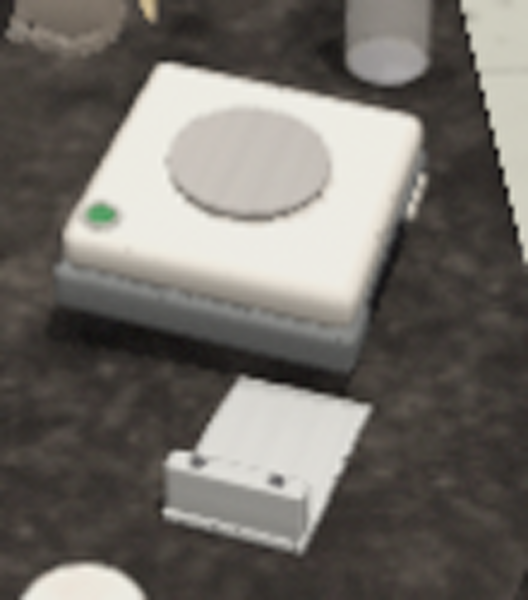

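Enlarged, the balance top's corners in the top crop are about (295,65), (515,140), (435,360) and (222,292). The heel top runs from (113,148) to (75,248). In the side crop the heel back face is (168,455), (308,490), (300,550), (165,515), and the toe corners are (240,378) and (372,405).

```bash
cat > h.py <<'E'
import cv2, numpy as np
def ray(c,uv):
    p=cv2.undistortPoints(np.array([[uv]],float),c["camera_matrix"],c["D"])[0,0]
    T=c["world_from_camera"]; return T[:3,3],T[:3,:3]@np.r_[p,1]
def onz(c,uv,z):
    o,d=ray(c,uv); return (o+d*(z-o[2])/d[2])
def tri(c1,u1,c2,u2):
    o1,d1=ray(c1,u1);o2,d2=ray(c2,u2)
    s=np.linalg.lstsq(np.c_[d1,-d2],o2-o1,rcond=None)[0]
    a=o1+d1*s[0];b=o2+d2*s[1]; return (a+b)/2,np.linalg.norm(a-b)
E
python3 - <<'E'
from h import *
np.set_printoptions(precision=4,suppress=True)
t=dict(np.load("top0.npz"));s=dict(np.load("side0.npz"))
T=lambda x,y:(130+(x+.5)/5-.5,145+(y+.5)/5-.5)
S=lambda x,y:(210+(x+.5)/4.8-.5,190+(y+.5)/4.8-.5)
print("balance top corners (top)")
for n,uv,z in(("+x+y",(292,62),.072),("+x-y",(518,138),.0815),("-x-y",(437,364),.072),("-x+y",(219,294),.0625)): print(n,onz(t,T(*uv),z))
print("side")
for n,uv,z in(("+x+y",(64,245),.070),("+x-y",(160,62),.0815),("-x-y",(426,118),.072),("-x+y",(352,312),.0625)): print(n,onz(s,S(*uv),z))
print("pan", tri(t,T(358,208),s,S(249,162)))
# green dot
print("dot",tri(t,T(305,92),s,S(100,214)))
print("shim heel top back, side", onz(s,S(165,457),.034),onz(s,S(308,497),.034))
print("heel bottom", onz(s,S(164,518),0),onz(s,S(300,552),0))
print("toe", onz(s,S(240,378),.001),onz(s,S(373,405),.001))
print("heel top back (top)",onz(t,T(101,147),.034),onz(t,T(62,243),.034))
print("heel top front(top)",onz(t,T(128,157),.034),onz(t,T(90,255),.034))
print("toe near (top)",onz(t,T(224,314),.001))
# heights check for block and bottles
print("white block",onz(t,(82,205),.02),"brown bottle",onz(t,(62,165),.1), "edge", onz(t,(160,236),0))
E
```

```text
balance top corners (top)
+x+y [0.5602 0.2644 0.072 ]
+x-y [0.5114 0.1268 0.0815]
-x-y [0.3778 0.1726 0.072 ]
-x+y [0.4197 0.3041 0.0625]
side
+x+y [0.5598 0.2745 0.07  ]
+x-y [0.5131 0.1383 0.0815]
-x-y [0.3804 0.1831 0.072 ]
-x+y [0.4295 0.3212 0.0625]
pan (array([0.4705, 0.2211, 0.0755]), np.float64(0.0014052364468532133))
dot (array([0.5422, 0.2556, 0.0728]), np.float64(0.0018484786888616942))
shim heel top back, side [0.5153 0.3804 0.034 ] [0.4551 0.4081 0.034 ]
heel bottom [0.5168 0.3829 0.    ] [0.4582 0.4065 0.    ]
toe [0.4793 0.2927 0.001 ] [0.4179 0.3152 0.001 ]
heel top back (top) [0.5159 0.3881 0.034 ] [0.4551 0.4087 0.034 ]
heel top front(top) [0.5096 0.3708 0.034 ] [0.4478 0.3909 0.034 ]
toe near (top) [0.4165 0.3135 0.001 ]
white block [0.4191 0.5994 0.02  ] brown bottle [0.5264 0.6333 0.1   ] edge [0.3269 0.3546 0.    ]
```

>>> carry_out --commands '[[[0, 0, 0], [0, 0, 0.15], 0.4], [[0, 0, 0], [0, 0, 0.15], 0.4], [[0, 0, 0], [0, 0, 0.15], 0.4], [[0, 0, 0], [0, 0, 0.15], 0.4], [[0, 0, 0], [0, 0, 0.15], 0.4]]'

```text
time_s: 0.6
position: [0.218, 0.5852, 0.2304]
tcp_rot: [0.528, 0.849, -0.001, 0.0]
contact_force: [-0.9, 0.8, 0.6]
finger_gap: 0.305
finger_force: 0.0
```

>>> carry_out --commands '[[[0, 0, 0], [0, 0, 0.15], 0.4], [[0, 0, 0], [0, 0, 0.15], 0.4], [[0, 0, 0], [0, 0, 0.15], 0.4], [[0, 0, 0], [0, 0, 0.15], 0.4], [[0, 0, 0], [0, 0, 0.15], 0.4]]'

```text
time_s: 1.1
position: [0.218, 0.5852, 0.2305]
tcp_rot: [0.802, 0.597, -0.001, 0.0]
contact_force: [0.3, -0.5, -0.6]
finger_gap: 0.299
finger_force: 0.0
```

>>> carry_out --commands '[[[0, 0, 0], [0, 0, 0.09], 0.4], [[0, 0, 0], [0, 0, 0], 0.4], [[0, 0, 0], [0, 0, 0], 0.4], [[0, 0, 0], [0, 0, 0], 0.4], [[0, 0, 0], [0, 0, 0], 0.4]]'

```text
time_s: 1.6
position: [0.2182, 0.5856, 0.2312]
tcp_rot: [0.827, 0.563, -0.0, 0.0]
contact_force: [-0.1, -1.3, -0.1]
finger_gap: 0.298
finger_force: 0.0
```

```bash
cat >> h.py <<'E'
from scipy.spatial.transform import Rotation as R
np.set_printoptions(precision=4,suppress=True)
def to(p,yaw):
    "tool-frame shift in cm and remaining tool-x yaw in deg"
    from cell import get_state
    s=get_state(); M=R.from_quat(s["tcp_rot"]).as_matrix()
    yx=np.degrees(np.arctan2(M[1,0],M[0,0]))
    print("t",round(s["time_s"],2),"pos",s["position"],"q",s["qpos"],"gap",s["finger_gap"],"F",s["contact_force"])
    print("shift cm",M.T@(np.array(p)-s["position"])*100,"toolx yaw",yx,"turn z",np.radians(yx-yaw),"tool z",M[:,2])
E
python3 -c "
from h import *
to((.4997,.4295,.10),68.5)"
```

```text
t 1.6 pos [0.2182 0.5856 0.2312] q [ 1.1018  0.217   1.6135 -0.      1.3113  1.477 ] gap 0.2975622541502137 F [-0.1395 -1.2613 -0.1403]
shift cm [-4.2066 31.9085 13.1187] toolx yaw 68.50286505462772 turn z 5.000463650319926e-05 tool z [-0.0001 -0.0002 -1.    ]
```

>>> carry_out --commands '[[[-0.4, 3, 0.5], [0, 0, 0], 0.4], [[-0.4, 3, 0.5], [0, 0, 0], 0.4], [[-0.4, 3, 1], [0, 0, 0], 0.4], [[-0.4, 3, 1], [0, 0, 0], 0.4], [[-0.4, 3, 1], [0, 0, 0], 0.4]]'

```text
time_s: 2.1
position: [0.3515, 0.5114, 0.1911]
tcp_rot: [0.827, 0.563, 0.0, -0.0]
contact_force: [0.7, 0.7, -0.3]
finger_gap: 0.297
finger_force: 0.0
```

>>> carry_out --commands '[[[-0.4, 4, 1], [0, 0, 0], 0.4], [[-0.4, 4, 1], [0, 0, 0], 0.4], [[-0.4, 4, 1], [0, 0, 0], 0.4], [[-0.4, 4, 1], [0, 0, 0], 0.4], [[-0.4, 1, 1], [0, 0, 0], 0.4]]'

```text
time_s: 2.6
position: [0.5053, 0.4289, 0.1413]
tcp_rot: [0.828, 0.561, 0.001, 0.001]
contact_force: [-0.3, 0.8, 0.4]
finger_gap: 0.297
finger_force: 0.0
```

>>> carry_out --commands '[[[0, 0, 0], [0, 0, 0], 0.4], [[0, 0, 0], [0, 0, 0], 0.4], [[0, 0, 0], [0, 0, 0], 0.4], [[0, 0, 0], [0, 0, 0], 0.4], [[0, 0, 0], [0, 0, 0], 0.4]]'

```text
time_s: 3.1
position: [0.5006, 0.432, 0.1421]
tcp_rot: [0.826, 0.563, 0.001, -0.0]
contact_force: [0.1, -0.3, -0.9]
finger_gap: 0.3
finger_force: 0.0
```

```bash
python3 - <<'E'
from h import *
to((.4997,.4295,.018),68.5)
from cell import vision
ims=[]
for n in ("wrist","side"):
    c=vision.camera(n); ims.append(c["pixels"][:,:,::-1]); np.savez(f"{n}1.npz",**c)
    print(n,c["camera_matrix"][0],c["world_from_camera"])
w=cv2.resize(ims[0],(400,300)); s=cv2.resize(ims[1][150:330,180:350],(340,360))
o=np.zeros((360,740,3),np.uint8);o[:300,:400]=w;o[:,400:]=s
cv2.imwrite("pics/p1.png",o)
E
```

```text
t 3.1 pos [0.5006 0.432  0.1421] q [0.6059 0.3735 1.5916 0.0001 1.1753 0.9801] gap 0.30006934972165933 F [ 0.1047 -0.2779 -0.9055]
shift cm [-0.2785  0.0042 12.4114] toolx yaw 68.55803103006318 turn z 0.0010128325429262439 tool z [ 0.0009  0.0008 -1.    ]
wrist [273.793   0.    257.01 ] [[ 0.9301 -0.3471 -0.1198  0.5318]
 [-0.3672 -0.8791 -0.3039  0.5112]
 [ 0.0001  0.3266 -0.9452  0.2863]
 [ 0.      0.      0.      1.    ]]
side [456.3737   0.     259.8286] [[-0.999   0.0302 -0.0328  0.5074]
 [ 0.0437  0.5179 -0.8543  1.0868]
 [-0.0088 -0.8549 -0.5187  0.6948]
 [ 0.      0.      0.      1.    ]]
```

View pics/p1.png

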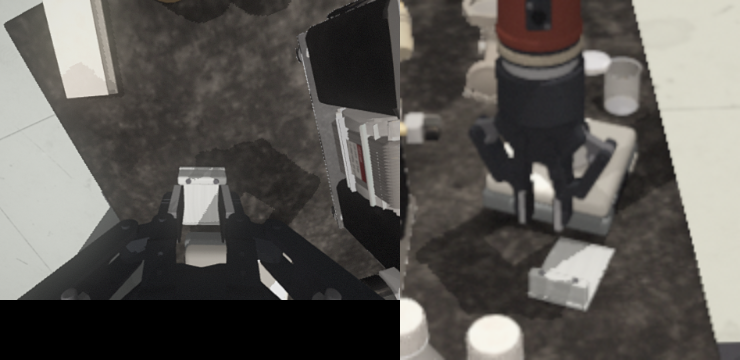

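The wrist half of the picture shows the heel's back edge level in the image, from about (177,168) to (226,168) and centred under the fingers. I'll use it as a second measurement of the heel.

```bash
python3 - <<'E'
from h import *
c=dict(np.load("wrist1.npz"))
f=1.28
for uv in ((178,167.5),(226,167.5)):
  for z in (.034,.0): print(z,onz(c,np.array(uv)*f,z))
g=cv2.cvtColor(c["pixels"],cv2.COLOR_RGB2GRAY)
for u in (236,245,270,280): print(u,g[205:250:1,u])
print(g[222,215:305])
E
```

```text
0.034 [0.4646 0.4205 0.034 ]
0.0 [0.4555 0.4083 0.    ]
0.034 [0.5218 0.3979 0.034 ]
0.0 [ 0.5205  0.3826 -0.    ]
236 [ 68  67  68  68  69  69  65  63  96 152 191 177 133 115 119 120 121 123
 122 123 137 180 201 214 220 220 211 209 215 214 205 217 221 223 223 224
 212 209 209 209 208 208 209 209 198]
245 [ 79  77  76  73  71  69  61  60  94 152 184 178 138 120 122 125 123 115
 113 111 114 131 149 186 214 205 198 199 206 213 202 212 216 217 216 217
 216 216 216 216 217 215 215 214 214]
270 [ 56  59  59  60  56  54  55  48  61 117 156 181 145 117 114 116 116 113
 110 109 108 127 172 205 220 220 217 215 214 214 200 202 213 216 215 215
 215 215 214 214 214 214 214 215 213]
280 [ 58  55  53  54  53  53  54  50  59 104 132 146 124 109 111 112 113 112
 114 113 112 124 141 150 161 149 135 130 131 147 173 135  95  79  76  75
  67  61  54  63  55  55  53  56  53]
[ 63  63  66  63  63  63  63  63  63  63  62  64  65  89 116 124 122 121
 121 123 121 123 122 123 122 123 123 127 129 123 115 113 112 117 114 112
 115 112 111 112 115 115 112 115 118 118 122 129 127 127 127 124 122 124
 120 113 112 111 112 112 112 110 111 110 111 112 114 113 115 116 112 111
 112  90  57  55  55  56  59  55  54  56  56  52  52  52  53  54  55  55]
```

>>> carry_out --commands '[[[-0.2, 0.1, 2], [0, 0, 0.02], 0.4], [[0, 0, 3], [0, 0, 0], 0.4], [[0, 0, 3], [0, 0, 0], 0.4], [[0, 0, 3], [0, 0, 0], 0.4], [[0, 0, 1.4], [0, 0, 0], 0.4]]'

```text
time_s: 3.7
position: [0.4992, 0.4274, 0.014]
tcp_rot: [0.832, 0.554, -0.003, 0.0]
contact_force: [-1.3, -0.1, -0.2]
finger_gap: 0.297
finger_force: 0.0
```

>>> carry_out --commands '[[[0, 0, 0], [0, 0, 0], 0.4], [[0, 0, 0], [0, 0, 0], 0.4], [[-0.3, 0, 0], [0, 0, 0], 0.4], [[-0.3, 0, 0], [0, 0, 0], 0.4], [[-0.3, 0, 0], [0, 0, 0], 0.4]]'

```text
time_s: 4.2
position: [0.4987, 0.4207, 0.0188]
tcp_rot: [0.832, 0.554, 0.001, 0.0]
contact_force: [0.2, 0.0, 0.1]
finger_gap: 0.3
finger_force: 0.0
```

```bash
python3 -c "
from h import *
to((.4632,.3356,.018),67.5)"
```

```text
t 4.2 pos [0.4987 0.4207 0.0188] q [ 0.5933  0.514   1.6598 -0.      0.9655  0.9893] gap 0.30045349769626034 F [0.1508 0.014  0.1024]
shift cm [-9.2209  0.0055  0.063 ] toolx yaw 67.30970449236158 turn z -0.0033212831600445266 tool z [ 0.0019  0.0013 -1.    ]
```

>>> carry_out --commands '[[[-0.4, 0, 0], [0, 0, 0], 0.4], [[-0.3, 0, 0], [0, 0, 0], 0.4], [[-0.3, 0, 0], [0, 0, 0], 0.4], [[-0.3, 0, 0], [0, 0, 0], 0.4], [[-0.3, 0, 0], [0, 0, 0], 0.4]]'

```text
time_s: 4.7
position: [0.4918, 0.4055, 0.0173]
tcp_rot: [0.832, 0.554, 0.0, -0.0]
contact_force: [-0.5, 0.0, -0.1]
finger_gap: 0.299
finger_force: 0.3
```

>>> carry_out --commands '[[[-0.3, 0, 0], [0, 0, 0], 0.4], [[-0.3, 0, 0], [0, 0, 0], 0.4], [[-0.3, 0, 0], [0, 0, 0], 0.4], [[-0.3, 0, 0], [0, 0, 0], 0.4], [[-0.3, 0, 0], [0, 0, 0], 0.4]]'

```text
time_s: 5.2
position: [0.4867, 0.3927, 0.0178]
tcp_rot: [0.833, 0.554, 0.002, -0.001]
contact_force: [1.7, 5.9, -0.1]
finger_gap: 0.302
finger_force: 2.8
```

>>> carry_out --commands '[[[-0.3, 0, 0], [0, 0, 0], 0.4], [[-0.3, 0, 0], [0, 0, 0], 0.4], [[-0.3, 0, 0], [0, 0, 0], 0.4], [[-0.3, 0, 0], [0, 0, 0], 0.4], [[-0.3, 0, 0], [0, 0, 0], 0.4]]'

```text
time_s: 5.7
position: [0.4832, 0.3812, 0.0196]
tcp_rot: [0.833, 0.554, 0.005, -0.001]
contact_force: [3.2, 5.9, 0.1]
finger_gap: 0.297
finger_force: 3.6
```

```bash
python3 - <<'E'
from h import *
to((.4632,.3356,.018),67.5)
from cell import vision
ims=[]
for n in ("top","side"):
    c=vision.camera(n); ims.append(c["pixels"][:,:,::-1]); np.savez(f"{n}2.npz",**c)
o=np.hstack([cv2.resize(ims[0][145:235,130:250],(400,300),interpolation=2),cv2.resize(ims[1][190:310,200:320],(300,300),interpolation=2)])
cv2.imwrite("pics/p2.png",o)
E
```

```text
t 5.7 pos [0.4832 0.3812 0.0196] q [0.5529 0.4458 1.7604 0.0027 0.9257 0.9478] gap 0.29669629098246464 F [3.2099 5.9201 0.104 ]
shift cm [-4.975  -0.0817  0.1132] toolx yaw 67.27995502957006 turn z -0.003840509236455994 tool z [ 0.0071  0.007  -1.    ]
```

View pics/p2.png

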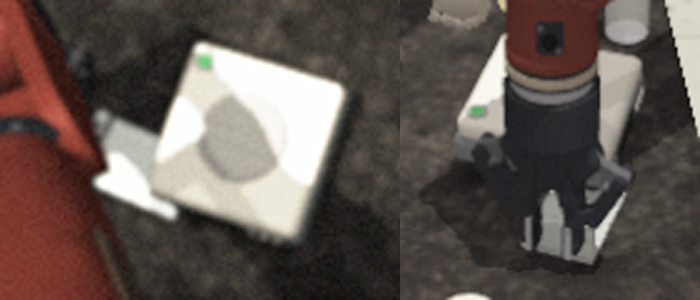

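The shim has moved about 26 mm and the balance hasn't moved: the green dot is at the same pixel within 0.5. The push is 6.7 N, so I'll carry on.

>>> carry_out --commands '[[[-0.3, 0, 0], [0, 0, 0], 0.4], [[-0.3, 0, 0], [0, 0, 0], 0.4], [[-0.3, 0, 0], [0, 0, 0], 0.4], [[-0.3, 0, 0], [0, 0, 0], 0.4], [[-0.3, 0, 0], [0, 0, 0], 0.4]]'

```text
time_s: 6.3
position: [0.4768, 0.3666, 0.0189]
tcp_rot: [0.833, 0.554, 0.004, -0.001]
contact_force: [3.1, 6.5, -0.8]
finger_gap: 0.296
finger_force: 3.1
```

>>> carry_out --commands '[[[-0.3, 0, 0], [0, 0, 0], 0.4], [[-0.3, 0, 0], [0, 0, 0], 0.4], [[-0.3, 0, 0], [0, 0, 0], 0.4], [[-0.3, 0, 0], [0, 0, 0], 0.4], [[-0.3, 0, 0], [0, 0, 0], 0.4]]'

```text
time_s: 6.8
position: [0.4704, 0.3522, 0.0184]
tcp_rot: [0.833, 0.554, 0.003, -0.001]
contact_force: [1.6, 5.2, -1.7]
finger_gap: 0.302
finger_force: 2.8
```

```bash
python3 - <<'E'
from h import *
to((.4632,.3356,.018),67.5)
from cell import vision
for n in ("top","side"):
    c=vision.camera(n); np.savez(f"{n}3.npz",**c)
for k in "023":
    r=[]
    for n in ("top","side"):
        c=dict(np.load(f"{n}{k}.npz")); h=cv2.cvtColor(c["pixels"],cv2.COLOR_RGB2HSV)
        m=cv2.inRange(h,(45,70,40),(85,255,255)); x,y,w,hh=((160,145,50,60) if n=="top" else (215,215,50,40))
        q=np.argwhere(m[y:y+hh,x:x+w]); r+= [c,(q[:,1].mean()+x,q[:,0].mean()+y)]; print(k,n,len(q),r[-1])
    print(tri(*r))
E
```

```text
t 6.8 pos [0.4704 0.3522 0.0184] q [0.5224 0.4023 1.8268 0.002  0.9065 0.9176] gap 0.301929640415926 F [ 1.5522  5.2069 -1.7024]
shift cm [-1.8051 -0.0243  0.025 ] toolx yaw 67.28558085421938 turn z -0.0037423200731856025 tool z [ 0.0044  0.0043 -1.    ]
0 top 5 (np.float64(190.6), np.float64(162.8))
0 side 12 (np.float64(230.58333333333334), np.float64(234.08333333333334))
(array([0.5423, 0.2556, 0.0732]), np.float64(0.0009920237288413374))
2 top 9 (np.float64(191.0), np.float64(163.0))
2 side 12 (np.float64(230.5), np.float64(234.0))
(array([0.5422, 0.2545, 0.0725]), np.float64(0.0016446053622102773))
3 top 10 (np.float64(192.5), np.float64(162.2))
3 side 13 (np.float64(229.3846153846154), np.float64(232.92307692307693))
(array([0.5448, 0.2501, 0.0724]), np.float64(0.0016813709009462611))
```

>>> carry_out --commands '[[[-0.3, 0, 0], [0, 0, 0], 0.4], [[-0.3, 0, 0], [0, 0, 0], 0.4], [[-0.3, 0, 0], [0, 0, 0], 0.4], [[-0.2, 0, 0], [0, 0, 0], 0.4], [[-0.2, 0, 0], [0, 0, 0], 0.4]]'

```text
time_s: 7.4
position: [0.4643, 0.3392, 0.0176]
tcp_rot: [0.832, 0.554, 0.001, -0.0]
contact_force: [2.1, 5.4, -2.6]
finger_gap: 0.298
finger_force: 2.9
```

>>> carry_out --commands '[[[0, 0, 0], [0, 0, 0], 0.4], [[0, 0, 0], [0, 0, 0], 0.4], [[0, 0, 0], [0, 0, 0], 0.4], [[0, 0, 0], [0, 0, 0], 0.4], [[0, 0, 0], [0, 0, 0], 0.4]]'

```text
time_s: 7.9
position: [0.4639, 0.3386, 0.0175]
tcp_rot: [0.832, 0.554, 0.0, -0.0]
contact_force: [2.7, 3.8, -0.2]
finger_gap: 0.304
finger_force: 2.2
```

```bash
python3 - <<'E'
from h import *
to((.4632,.3356,.018),67.5)
from cell import vision
ims=[]
for n in ("top","side","wrist"):
    c=vision.camera(n); ims.append(c["pixels"][:,:,::-1]); np.savez(f"{n}4.npz",**c)
o=np.hstack([cv2.resize(ims[0][145:235,130:250],(400,300),interpolation=2),cv2.resize(ims[2][:,:],(400,300),interpolation=2)])
cv2.imwrite("pics/p4.png",o)
E
```

```text
t 7.9 pos [0.4639 0.3386 0.0175] q [0.5082 0.3838 1.8554 0.0001 0.9016 0.9041] gap 0.3044748057194023 F [ 2.7049  3.7882 -0.2138]
shift cm [-0.3011  0.0458 -0.0483] toolx yaw 67.3139807087603 turn z -0.0032466491043590534 tool z [ 0.0006  0.0004 -1.    ]
```

View pics/p4.png

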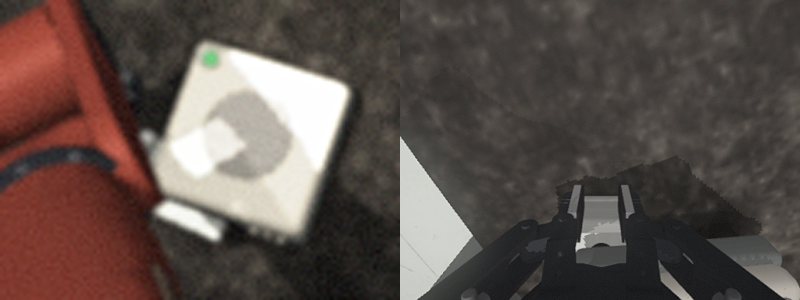

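The balance looks level in the top view, with the heel still clear to its left. I'll back off for a clear view and measure the gap.

>>> carry_out --commands '[[[0.5, 0, 0], [0, 0, 0], 0.4], [[1.5, 0, 0], [0, 0, 0], 0.4], [[3, 0, 0], [0, 0, 0], 0.4], [[3, 0, -1], [0, 0, 0], 0.4], [[3, 0, -3], [0, 0, 0], 0.4]]'

```text
time_s: 8.55
position: [0.5021, 0.4369, 0.0524]
tcp_rot: [0.832, 0.554, -0.007, 0.001]
contact_force: [-0.5, -0.4, -1.4]
finger_gap: 0.302
finger_force: 0.0
```

>>> carry_out --commands '[[[3, 0, -4], [0, 0, 0], 0.4], [[0, -1, -4], [0, 0, 0], 0.4], [[0, -3, -4], [0, 0, 0], 0.4], [[0, -3, -2], [0, 0, 0], 0.4], [[0, 0, 0], [0, 0, 0], 0.4]]'

```text
time_s: 9.05
position: [0.4511, 0.4966, 0.2017]
tcp_rot: [0.831, 0.556, 0.002, -0.0]
contact_force: [-0.0, -0.5, 0.1]
finger_gap: 0.3
finger_force: 0.0
```

```bash
python3 - <<'E'
from h import *
to((.5,.4,.2),67.5)
from cell import vision
ims=[]
for n in ("top","side","wrist"):
    c=vision.camera(n); ims.append(c["pixels"][:,:,::-1]); np.savez(f"{n}5.npz",**c)
o=np.hstack([cv2.resize(ims[1][195:315,215:315],(500,600),interpolation=2),cv2.resize(ims[0][145:235,155:245],(300,300),interpolation=2).repeat(1,0)]) if 0 else None
a=cv2.resize(ims[1][195:305,215:315],(500,550),interpolation=2); b=cv2.resize(ims[0][150:230,150:240],(300,267),interpolation=2); w=cv2.resize(ims[2],(300,225))
o=np.zeros((550,800,3),np.uint8); o[:,:500]=a;o[:267,500:]=b;o[300:525,500:]=w
cv2.imwrite("pics/p5.png",o)
E
```

```text
t 9.05 pos [0.4511 0.4966 0.2017] q [0.7286 0.3343 1.5251 0.0004 1.279  1.1212] gap 0.30001186631115706 F [-0.0355 -0.4566  0.073 ]
shift cm [-7.0589  8.2115  0.1548] toolx yaw 67.50332968292228 turn z 5.811393004129728e-05 tool z [ 0.0022  0.0025 -1.    ]
```

View pics/p5.png

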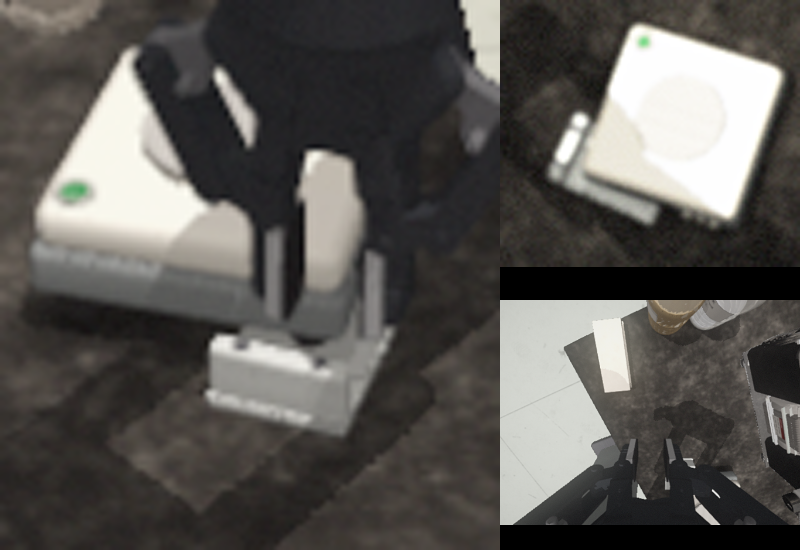

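In the side crop the heel's back bottom edge runs from (208,398) to (345,436) and the housing's lower edge from (32,290) to (240,318). In the top crop the housing's left edge runs from (632,27) to (587,178), and the heel is separate to its left.

```bash
python3 - <<'E'
from h import *
t=dict(np.load("top5.npz"));s=dict(np.load("side5.npz"))
S=lambda x,y:(215+(x+.5)/5-.5,195+(y+.5)/5-.5)
T=lambda x,y:(150+(x-500+.5)/3.333-.5,150+(y+.5)/3.333-.5)
a,b=onz(s,S(208,398),0),onz(s,S(345,436),0); print("heel back bottom",a,b,np.linalg.norm(a-b))
c,d=onz(s,S(32,290),.024),onz(s,S(240,318),.024); print("housing lower",c,d)
e,f=onz(t,T(632,27),.072),onz(t,T(587,178),.072); print("housing top edge",e,f)
g,h=onz(t,T(572,112),.034),onz(t,T(550,178),.034); print("heel top back (top)",g,h)
def gap(p,q,m):
    n=np.array([-(q-p)[1],(q-p)[0]])/np.hypot(*(q-p)[:2]); return abs(n@(m-p)[:2])
for m in ((a+b)/2,(g+h)/2): print(m,[gap(c,d,m),gap(e,f,m)])
print("pan",onz(t,T(682,117),.080))
E
```

```text
heel back bottom [0.4878 0.311  0.    ] [0.4284 0.3391 0.    ] 0.06571162181252892
housing lower [0.567  0.2597 0.024 ] [0.4719 0.2847 0.024 ]
housing top edge [0.5578 0.2606 0.072 ] [0.4194 0.2952 0.072 ]
heel top back (top) [0.4869 0.3197 0.034 ] [0.425  0.3371 0.034 ]
[0.4581 0.325  0.    ] [np.float64(0.03544108454932137), np.float64(0.038346206862170704)]
[0.456  0.3284 0.034 ] [np.float64(0.03816081428913632), np.float64(0.041102839032474074)]
pan [0.4732 0.2117 0.08  ]
```

```bash
python3 - <<'E'
from h import *
t=dict(np.load("top5.npz"))
g=cv2.resize(t["pixels"][150:230,150:240],None,fx=8,fy=8,interpolation=cv2.INTER_CUBIC).max(2)
U=lambda p:(150+(p[0]+.5)/8-.5,150+(p[1]+.5)/8-.5)
def edge(pts): # fit line through edge pts -> world at z
    return np.array([onz(t,U(p),Z)[:2] for p in pts])
# scan: -y... cross-balance scan lines along balance y at several x offsets, find brightness edges
cen=np.array([.4732,.2117]);
from scipy.ndimage import map_coordinates
import itertools
def proj(P):
    T=t["world_from_camera"];q=(np.linalg.inv(T)@np.c_[P,np.ones(len(P))].T)[:3]
    return cv2.projectPoints(q.T.copy(),np.zeros(3),np.zeros(3),t["camera_matrix"],t["D"])[0][:,0]
im=t["pixels"].max(2).astype(float)
yaw=np.radians(-18.8);X=np.array([np.cos(yaw),np.sin(yaw)]);Y=np.array([-X[1],X[0]])
r=np.arange(-.1,.12,.001)
def scan(A,B,off,z=.072):
    P=cen+off*A+np.outer(r,B); uv=proj(np.c_[P,np.full(len(r),z)])
    return map_coordinates(im,[uv[:,1],uv[:,0]],order=1)
for nm,A,B in(("alongY",X,Y),("alongX",Y,X)):
    for off in (-.05,-.03,0,.03,.05,.06):
        v=scan(A,B,off); b=v>140; i=np.where(np.diff(b.astype(int)))[0]; print(nm,off,np.round(r[i],3))
for off in (-.075,-.07,-.06,-.05,-.04,-.03,-.02):
    v=scan(X,Y,off,.034); print("z34",off,v[160:225:2].astype(int))
E
```

```text
alongY -0.05 [-0.074  0.096]
alongY -0.03 [-0.074  0.073  0.078  0.094]
alongY 0 [-0.073  0.073]
alongY 0.03 [-0.073  0.075]
alongY 0.05 [-0.072  0.075]
alongY 0.06 [-0.072  0.075]
alongX -0.05 [-0.073  0.073]
alongX -0.03 [-0.074  0.073]
alongX 0 [-0.096 -0.082 -0.073  0.072]
alongX 0.03 [-0.093 -0.082 -0.074  0.072]
alongX 0.05 [-0.091 -0.082 -0.074  0.071]
alongX 0.06 [-0.09  -0.08  -0.074  0.071]
z34 -0.075 [109 109 113 117 122 127 139 157 174 186 194 192 186 170 151 131 126 131
 146 160 172 170 159 138 104  69  49  41  42  41]
z34 -0.07 [148 150 151 152 150 151 152 157 161 174 181 186 180 167 145 129 123 141
 161 180 186 178 154 122  84  59  43  39  39  38]
z34 -0.06 [235 236 236 237 235 234 234 231 225 210 198 189 178 166 148 149 180 222
 254 254 255 255 238 202 135  86  61  57  56  53]
z34 -0.05 [234 236 236 235 235 236 235 232 227 216 202 185 166 147 143 155 203 240
 252 255 254 251 226 174 117  70  60  59  61  60]
z34 -0.04 [235 235 235 236 236 236 235 234 233 229 222 208 190 157 143 156 194 232
 241 244 243 228 199 145 102  72  63  59  57  56]
z34 -0.03 [235 234 234 235 235 234 235 235 230 221 202 180 156 139 137 169 206 238
 244 244 233 209 165 119  81  67  59  57  58  58]
z34 -0.02 [235 235 237 237 236 236 235 234 228 213 180 141  96  74  71  93 116 144
 159 166 151 129  97  76  60  57  59  62  64  69]
```

Scan lines across the top give a housing centre of (.4735,.2125) and a yaw of about -18°. That leaves a heel gap of 16–18 mm, so the foot is only just past the edge of the flat. I'll push about 5 mm further to get it well onto the flat.

>>> carry_out --commands '[[[-2, 1.5, 2], [0, 0, 0], 0.4], [[-3, 2.2, 4], [0, 0, 0], 0.4], [[-3, 2.2, 4], [0, 0, 0], 0.4], [[-2, 1.3, 4], [0, 0, 0], 0.4], [[0, 0, 3], [0, 0, 0], 0.4]]'

```text
time_s: 9.7
position: [0.4775, 0.3742, 0.0285]
tcp_rot: [0.834, 0.552, -0.005, 0.001]
contact_force: [-0.9, 0.3, -0.5]
finger_gap: 0.301
finger_force: 0.0
```

>>> carry_out --commands '[[[0, 0, 1.3], [0, 0, 0], 0.4], [[0, 0, 0], [0, 0, 0], 0.4], [[0, 0, 0], [0, 0, 0], 0.4], [[0, 0, 0], [0, 0, 0], 0.4], [[0, 0, 0], [0, 0, 0], 0.4]]'

```text
time_s: 10.2
position: [0.4809, 0.382, 0.0233]
tcp_rot: [0.832, 0.554, 0.002, 0.0]
contact_force: [-0.6, -0.5, 0.3]
finger_gap: 0.302
finger_force: 0.0
```

```bash
python3 -c "
from h import *
to((.462,.334,.018),67.5)"
```

```text
t 10.2 pos [0.4809 0.382  0.0233] q [ 0.557   0.4409  1.7586 -0.0001  0.9381  0.9523] gap 0.30200158644751995 F [-0.5935 -0.5446  0.3199]
shift cm [-5.1554  0.1012  0.5131] toolx yaw 67.35249251355714 turn z -0.002574491309768841 tool z [ 0.0034  0.0021 -1.    ]
```

>>> carry_out --commands '[[[-0.9, 0.1, 0.4], [0, 0, 0], 0.4], [[-0.9, 0, 0], [0, 0, 0], 0.4], [[-0.9, 0, 0], [0, 0, 0], 0.4], [[-0.8, 0, 0], [0, 0, 0], 0.4], [[-0.5, 0, 0], [0, 0, 0], 0.4]]'

```text
time_s: 10.7
position: [0.4642, 0.3421, 0.0169]
tcp_rot: [0.833, 0.554, -0.0, 0.0]
contact_force: [0.8, -0.3, -0.3]
finger_gap: 0.3
finger_force: 0.0
```

>>> carry_out --commands '[[[-0.3, 0, 0], [0, 0, 0], 0.4], [[-0.3, 0, 0], [0, 0, 0], 0.4], [[-0.3, 0, 0], [0, 0, 0], 0.4], [[-0.3, 0, 0], [0, 0, 0], 0.4], [[0, 0, 0], [0, 0, 0], 0.4]]'

```text
time_s: 11.2
position: [0.4612, 0.3333, 0.0175]
tcp_rot: [0.832, 0.554, 0.002, -0.0]
contact_force: [1.6, 3.2, -2.2]
finger_gap: 0.298
finger_force: 1.9
```

```bash
python3 -c "
from h import *
to((.462,.334,.018),67.5)"
```

```text
t 11.2 pos [0.4612 0.3333 0.0175] q [0.502  0.3735 1.8702 0.0012 0.8947 0.8974] gap 0.29823160656560654 F [ 1.5542  3.2226 -2.1517]
shift cm [ 0.0958  0.0498 -0.0533] toolx yaw 67.30047346341297 turn z -0.0034823950085445953 tool z [ 0.0023  0.0024 -1.    ]
```

>>> carry_out --commands '[[[0.5, 0, 0], [0, 0, 0], 0.4], [[1.5, 0, 0], [0, 0, 0], 0.4], [[2, 0, 0], [0, 0, 0], 0.4], [[1, 0, -2], [0, 0, 0], 0.4], [[0, 0, -4], [0, 0, 0], 0.4]]'

```text
time_s: 11.7
position: [0.477, 0.3774, 0.0738]
tcp_rot: [0.832, 0.555, -0.005, 0.0]
contact_force: [0.2, -0.2, 0.6]
finger_gap: 0.302
finger_force: 0.0
```

>>> carry_out --commands '[[[0, 0, -4], [0, 0, 0], 1], [[0, 0, -4], [0, 0, 0], 1], [[0, 0, -3], [0, 0, 0], 1], [[0, 0, 0], [0, 0, 0], 1], [[0, 0, 0], [0, 0, 0], 1]]'

```text
time_s: 12.2
position: [0.4799, 0.3784, 0.188]
tcp_rot: [0.832, 0.554, 0.001, 0.0]
contact_force: [-0.4, 0.4, -1.1]
finger_gap: 0.0
finger_force: 0.0
```

```bash
python3 -c "
from h import *
to((.508,.143,.12),67.5)"
```

```text
t 12.2 pos [0.4799 0.3784 0.188 ] q [ 0.5532  0.2263  1.6863 -0.0006  1.2279  0.9492] gap 0.0002031039751958526 F [-0.4433  0.3634 -1.0843]
shift cm [-20.6431  11.6611   6.8043] toolx yaw 67.31966491300967 turn z -0.0031474410248515717 tool z [ 0.0012  0.0001 -1.    ]
```

>>> carry_out --commands '[[[-3, 1.5, 0], [0, 0, 0], 1], [[-4, 2.3, 0], [0, 0, 0], 1], [[-4, 2.3, 0], [0, 0, 0], 1], [[-4, 2.3, 0.5], [0, 0, 0], 1], [[-3, 2, 2], [0, 0, 0], 1]]'

```text
time_s: 12.7
position: [0.5062, 0.1699, 0.1617]
tcp_rot: [0.832, 0.554, -0.0, 0.0]
contact_force: [1.2, 0.6, -0.8]
finger_gap: -0.002
finger_force: 0.0
```

>>> carry_out --commands '[[[-2.6, 1.3, 2], [0, 0, 0], 1], [[0, 0, 1.5], [0, 0, 0], 1], [[0, 0, 0.8], [0, 0, 0], 1], [[0, 0, 0], [0, 0, 0], 1], [[0, 0, 0], [0, 0, 0], 1]]'

```text
time_s: 13.2
position: [0.5079, 0.1443, 0.1189]
tcp_rot: [0.832, 0.555, -0.0, -0.0]
contact_force: [0.3, 0.6, 0.8]
finger_gap: -0.003
finger_force: 0.0
```

```bash
python3 - <<'E'
from h import *
to((.508,.143,.072),67.5)
from cell import vision
ims=[]
for n in ("top","side"):
    c=vision.camera(n); ims.append(c["pixels"][:,:,::-1]); np.savez(f"{n}6.npz",**c)
a=cv2.resize(ims[1][175:305,210:330],(480,520),interpolation=2); b=cv2.resize(ims[0][150:230,150:240],(300,267),interpolation=2)
o=np.zeros((520,780,3),np.uint8); o[:,:480]=a;o[:267,480:]=b
cv2.imwrite("pics/p6.png",o)
E
```

```text
t 13.2 pos [0.5079 0.1443 0.1189] q [0.1436 0.1398 1.9305 0.0003 1.0718 0.5379] gap -0.0025920743518555688 F [0.3161 0.587  0.8465]
shift cm [-0.1103  0.0625  4.6901] toolx yaw 67.39999590609254 turn z -0.001745400704158744 tool z [-0.0006  0.0002 -1.    ]
```

View pics/p6.png

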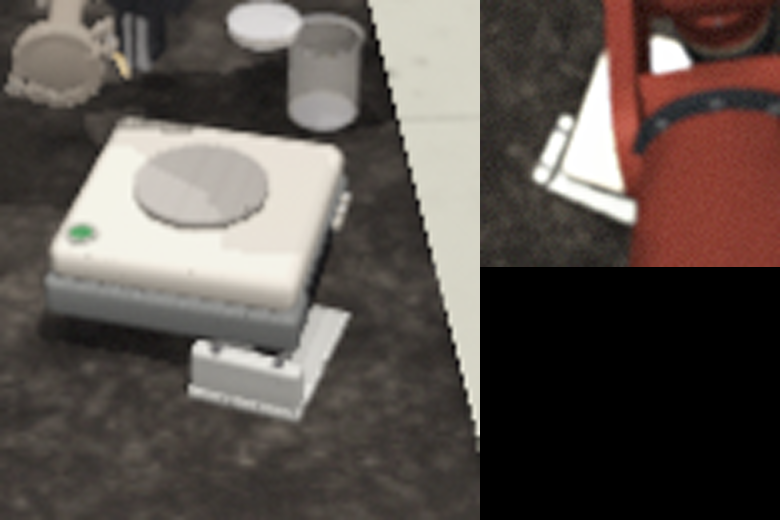

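The side view shows the balance level with the heel clear of the housing. The shut fingertips are over the far corner, at about (140,60) in the crop. Now the press.

>>> carry_out --commands '[[[-0.1, 0, 1], [0, 0, 0], 1], [[0, 0, 1.2], [0, 0, 0], 1], [[0, 0, 1], [0, 0, 0], 1], [[0, 0, 0.5], [0, 0, 0], 1], [[0, 0, 0.3], [0, 0, 0], 1]]'

```text
time_s: 13.8
position: [0.5068, 0.1421, 0.0778]
tcp_rot: [0.832, 0.554, -0.001, -0.0]
contact_force: [0.3, 0.1, -0.4]
finger_gap: 0.004
finger_force: 0.0
```

>>> carry_out --commands '[[[0, 0, 0.2], [0, 0, 0], 1], [[0, 0, 0.1], [0, 0, 0], 1], [[0, 0, 0.1], [0, 0, 0], 1], [[0, 0, 0.1], [0, 0, 0], 1], [[0, 0, 0.1], [0, 0, 0], 1]]'

```text
time_s: 14.3
position: [0.5079, 0.1423, 0.0733]
tcp_rot: [0.832, 0.554, 0.0, 0.0]
contact_force: [-0.2, -0.6, -0.1]
finger_gap: 0.003
finger_force: 0.0
```

>>> carry_out --commands '[[[0, 0, 0.1], [0, 0, 0], 1], [[0, 0, 0.1], [0, 0, 0], 1], [[0, 0, 0.1], [0, 0, 0], 1], [[0, 0, 0.1], [0, 0, 0], 1], [[0, 0, 0], [0, 0, 0], 1]]'

```text
time_s: 14.8
position: [0.5081, 0.1421, 0.0715]
tcp_rot: [0.832, 0.554, -0.0, 0.0]
contact_force: [-5.4, -1.2, 14.3]
finger_gap: -0.002
finger_force: 7.0
```

>>> carry_out --commands '[[[0, 0, -0.1], [0, 0, 0], 1], [[0, 0, 0], [0, 0, 0], 1], [[0, 0, 0], [0, 0, 0], 1], [[0, 0, 0], [0, 0, 0], 1], [[0, 0, 0], [0, 0, 0], 1]]'

```text
time_s: 15.3
position: [0.508, 0.1421, 0.0717]
tcp_rot: [0.832, 0.554, -0.0, 0.0]
contact_force: [-3.4, -2.5, 9.2]
finger_gap: -0.006
finger_force: 4.4
```

>>> carry_out --commands '[[[0, 0, 0], [0, 0, 0], 1], [[0, 0, 0], [0, 0, 0], 1], [[0, 0, 0], [0, 0, 0], 1], [[0, 0, -0.3], [0, 0, 0], 1], [[0, 0, -1], [0, 0, 0], 1]]'

```text
time_s: 15.8
position: [0.5066, 0.1421, 0.0824]
tcp_rot: [0.832, 0.554, -0.001, -0.001]
contact_force: [0.2, 0.5, 0.4]
finger_gap: 0.006
finger_force: 0.0
```

>>> carry_out --commands '[[[0, 0, -2], [0, 0, 0], 1], [[0, 0, -3], [0, 0, 0], 1], [[0, 0, -4], [0, 0, 0], 1], [[0, 0, -3], [0, 0, 0], 1], [[0, 0, 0], [0, 0, 0], 1]]'

```text
time_s: 16.3
position: [0.5117, 0.1429, 0.2096]
tcp_rot: [0.832, 0.554, 0.005, 0.003]
contact_force: [0.5, 0.2, 0.2]
finger_gap: -0.003
finger_force: 0.0
```

>>> carry_out --commands '[[[2, 1, 0], [0, 0, 0], 1], [[-2, 4, 0], [0, 0, 0], 1], [[-2, 4, 0], [0, 0, 0], 1], [[0, 2, 0], [0, 0, 0], 1], [[0, 0, 0], [0, 0, 0], 1]]'

```text
time_s: 16.8
position: [0.603, 0.0796, 0.2023]
tcp_rot: [0.833, 0.553, -0.0, 0.0]
contact_force: [-0.0, 0.1, 0.2]
finger_gap: -0.001
finger_force: 0.0
```

```bash
python3 - <<'E'
from h import *
to((.508,.143,.072),67.5)
from cell import vision
ims=[]
for n in ("top","side"):
    c=vision.camera(n); ims.append(c["pixels"][:,:,::-1]); np.savez(f"{n}7.npz",**c)
a=cv2.resize(ims[1][175:305,210:330],(480,520),interpolation=2); b=cv2.resize(ims[0][150:230,150:240],(300,267),interpolation=2)
o=np.zeros((520,780,3),np.uint8); o[:,:480]=a;o[:267,480:]=b
cv2.imwrite("pics/p7.png",o)
print("side diff vs pre-press", np.abs(ims[1][215:280,220:300].astype(int)-np.load("side6.npz")["pixels"][215:280,220:300,::-1]).mean())
E
```

```text
t 16.8 pos [0.603  0.0796 0.2023] q [ 0.016   0.2071  1.681  -0.0003  1.2534  0.4148] gap -0.0009118728791780923 F [-0.0117  0.0816  0.1506]
shift cm [  2.1605 -11.2216  13.0318] toolx yaw 67.15606022150511 turn z -0.006002881563315734 tool z [ 0.0001 -0.0003 -1.    ]
side diff vs pre-press 4.279358974358974
```

View pics/p7.png

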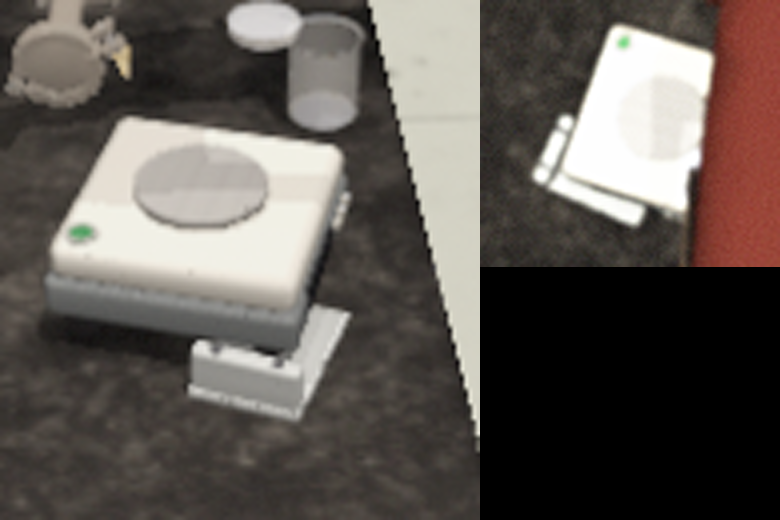

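After the press the balance is unmoved and level (green dot at (80,233) both times), and the shim hasn't moved. I'll check the heel gap numerically, then hand in.

```bash
python3 - <<'E'
from h import *
from scipy.ndimage import map_coordinates
t=dict(np.load("top7.npz")); im=t["pixels"].max(2).astype(float)
cen=np.array([.4735,.2125]);yaw=np.radians(-18);X=np.array([np.cos(yaw),np.sin(yaw)]);Y=np.array([-X[1],X[0]]);r=np.arange(.04,.115,.001)
def scan(off,z):
    P=np.c_[cen+off*X+np.outer(r,Y),np.full(len(r),z)];T=t["world_from_camera"];q=(np.linalg.inv(T)@np.c_[P,np.ones(len(P))].T)[:3]
    uv=cv2.projectPoints(q.T.copy(),np.zeros(3),np.zeros(3),t["camera_matrix"],t["D"])[0][:,0]
    return map_coordinates(im,[uv[:,1],uv[:,0]],order=1)
for off in (-.06,-.045,-.03): v=scan(off,.034); print("heel back y",off,r[np.where(v>150)[0][-1]])
for off in (0,.02,.04,.06): v=scan(off,.072); print("edge y",off,r[np.where(v>150)[0][-1]])
E
```

```text
heel back y -0.06 0.10100000000000006
heel back y -0.045 0.10000000000000006
heel back y -0.03 0.09700000000000006
edge y 0 0.07200000000000004
edge y 0.02 0.07300000000000004
edge y 0.04 0.07300000000000004
edge y 0.06 0.07300000000000004
```

```bash
python3 -c "
from cell import workorder
print(workorder.hand_in())"
```

```text
the job is handed in; nothing more can be done
None
```

The job is handed in, with no verdict returned: the short foot is on the shim's flat top, the heel stops about 13 mm short of the housing, and the balance looks level. It stayed put when pressed at the opposite corner, at 9–14 N.

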